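# Open the dust gate over the chip guard

## Task

Take the bent steel hook from its rest by its wooden handle, reach over the chip guard with it and slowly pull the red tab of the dust gate towards you until you feel its stop, which is in a different place each time, then keep the hook drawing the tab against its stop with a steady pull of about 12 N (never as much as 20 N) for about a second. Then lay the hook back in its rest, in both notches as it was. Work the tab with the hook only, keep your fingers off it, do not lean on the guard, and leave the other things on the bench where they are.

Things in the scene. Friction and masses are not known exactly. Their poses are not given: they have to be found in the camera images.
- hook: Loose bent rod with a dark wooden handle, 130 to 200 g. Origin: on the handle's axis, where to grip it; x along the handle towards the bend, z up as it lies and as it is used. Handle square-edged, x -95 to +45 mm, 24 wide (y), 26 high (z -13 to +13); centre of mass about 20 ahead of the origin. Grip it across its width with 40 N or more, or it turns in the fingers. Rod: see hook_tip.
- hook_tip (a point): Lower end of the hook's leg, at hook x +220, z -37 mm. From the handle the steel rod (8 diameter) runs ahead to hook x +75, rises to z +55 at x +85, runs level (axis z +55) to x +220; from there the straight upright leg goes down to this point.
- rest: Fixed pale plywood rest. Origin on the table, x along the lying hook towards its bend, z up. Base board x -190 to +90 mm, 70 wide, 12 high. Rear notch, x -175 to -155: floor 62 high, 36 wide, cheeks to 79 high, outside 56 wide; takes the handle. Front notch, x +40 to +60: floor 126 high, 20 wide, cheeks to 145 high, outside 44 wide; takes the level rod. The leg hangs free beyond it.
- rest_seat (a point): Where the hook's origin lies when it rests in both notches: rest x -100 mm, 75 mm above the table; the lying hook's axes are the rest's.
- station: Fixed green dust gate station. Origin on the table under the middle of the guard; x points from the guard to the gate and duct, roughly away from the robot, z up, y along the guard. Green casing (160 wide), 55 mm high from x +20 to +155, 102 high from x +155 to +240, then a grey duct. It stands on the left or on the right of the bench, the rest on the other side.
- guard: Upright plywood chip guard with a yellow top edge, carried by the station: 240 mm wide (y), 10 thick (x -5 to +5), from the table to 130 high; green end posts behind it to x +19 at y +-100 to 116. Origin as the station's.
- tab: Red tab of the sliding gate, a plate 40 mm wide (y), 8 thick (x), 58 to 100 high. Origin: its top centre, 100 above the table, on the station's middle line; its axes are the station's. Shut, it starts at station x +65 to +99 mm. It opens towards the guard (station -x) by 24 to 40 mm to a hard stop hidden in the casing, set anew each time. It drags with 4 N plus 1 N per 10 mm/s, and stays where left.
- sanding_block: Bystander: loose cork block 70 x 45 x 32 high, between station and rest. Origin under its centre.
- turned_bowl: Bystander: loose wooden bowl, 90 across, 45 high, between station and rest. Origin under its centre.
- gouge_a: Bystander: loose turning gouge, 300 long, 32 high, left side. Origin on its axis at the ferrule.
- gouge_b: Bystander: loose turning gouge, 300 long, 32 high, right side. Origin on its axis at the ferrule.
- finish_jar: Bystander: loose amber jar, 68 across, 100 high, right side. Origin under its centre.
- spindle: Bystander: loose turned wooden finial standing upright, 60 across, 135 high, left side. Origin under its centre.
- blank: Bystander: loose wood blank 160 x 50 x 50, right side. Origin under its centre.

How it is judged:
On the way, in this order (a step that is already met when the one before it is completed fails the run):
1. The hook's leg has reached over the guard: its end is behind the guard and the tab, below the guard's top (x of hook_tip in the frame of station above 0.03 m and z of hook_tip in the frame of station below 0.098 m and x of hook_tip in the frame of tab above 0.004 m and y of hook_tip in the frame of tab between -0.04 and 0.04 m), for 0.1 s.
2. The tab has come to its stop (drawn at least 20 mm, standing still) and the hook draws it against the stop with 8 to 20 N for 0.4 s (distance of tab from where it was at the start of the episode above 0.02 m and linear speed of tab below 0.004 m/s and contact force between hook and tab between 8 and 20 N), for 0.4 s.
At the end, for the whole second after the job is handed in: The gate is left open, its tab at least 22 mm from where it started; the hook lies at rest in both notches of its rest, its origin within 15 mm of the seat and within 7 mm of its height, upright and in line with the rest within 0.12 rad (distance of tab from where it was at the start of the episode above 0.022 m and distance between hook and rest_seat below 0.015 m and height (world z) of hook between 0.068 and 0.082 m and angle between the x axis of hook and the x axis of rest, either way round below 0.12 rad and angle between hook's own z axis and vertical below 0.12 rad and linear speed of hook below 0.02 m/s); the robot touches nothing.
It fails at once if The hook loads the tab with more than 20 N (contact force between hook and tab above 20 N).
It fails at once if The arm or the fingers touch the gate's tab (contact force between any of the fingers, the arm and tab above 0.5 N).
It fails at once if The guard is leaned on with more than 12 N (contact force between guard and anything else above 12 N).
It fails at once if A bystander is moved by more than 20 mm (distance of any of gouge_a, gouge_b, sanding_block, turned_bowl, finish_jar, spindle, blank from where it was at the start of the episode above 0.02 m).
It also fails if it takes over 72 s, if anything falls off the work surface, if the arm or the gripper's body presses on something with over 40 N, if the wrist force passes 120 N, or if a joint passes its speed limit or range.

## Robot

A 7-joint arm with a two-finger parallel gripper is mounted at the origin on the work surface. World frame = base frame: x ahead of the robot, y to its left, z up, the work surface at z = 0. Lengths are in m, angles in rad, forces in N, time in s.
With the tool pointing down it reaches from about 0.425 to 1.025 m from the base axis. Payload 9.4 kg.
Tool frame: the origin (TCP) lies at the very end of the fingers, on their centre line; the grasp point (between the pads) lies 19 mm behind it; z points along the fingers, y is the line along which they close (so a half turn about z gives the same grasp; the last joint's range is limited). The gripper opens to 93 mm and grips with 3 to 60 N. Pads are 15 mm wide; open, the fingers measure 128 mm over their backs; the gripper's body (75 mm by 188 mm) begins 65 mm behind the grasp point.
Start: joints at [-1.38, 0.599, -0.003, 1.599, 0.002, 0.943, -0.08], TCP at [0.192, 0.699, 0.219] pointing down, gripper open.
Joint ranges: [-2.57, 2.57], [-0.35, 1.97], [-1.29, 1.29], [0.11, 2.56], [-1.05, 4.19], [0.11, 1.86], [-2.63, 2.63]. Speed limits (rad/s): [2.22, 2.22, 3.01, 3.01, 3.14, 3.14, 3.14].

## Interface

Orientations are given as a rotation vector (axis times angle).
In Python, from plant import monitor, optics, finish_job gives the robot as it stands. The module is installed in compiled form; this text tells all that it offers.
- The arm moves only by the tool jog_arm, never from a script. Its arguments are lists of equal length, an entry for each row: "travel": the shift along the tool's x, y, z in cm, a list of three; "spin": the turn about the tool's z in degrees; "jaw": the opening, from -1 (shut) to 1 (fully open). In form: {"travel": [[x, y, z], ...], "spin": [spin, ...], "jaw": [jaw, ...]}. A call has exactly 10 rows; each row shifts and turns the commanded pose from where the row before left it, along the tool's axes as they then stand; what a row does not reach is not made up. A row lasts 1/8 s, in which the tool goes at most 62.5 mm and 10.7 degrees, less where a joint would pass 70% of its speed; a pose out of reach is approached as far as the arm can. A call is refused whole if a number of a shift passes 6.25 or a number of a turn 10.7, either way. A call with a gripper value outside its range is refused whole. The fingers move at their own pace and stop on an object; "newtons" is the grip in N (left out, the last holds). Time passes only in rows, so rows that do not move let the fingers close, or fill a call up. It gives the time, the measured TCP pose, the force, the opening and the grip force at its end, in the units of the state.
- monitor.get_state(): the state, without advancing time (a new reading comes with each control period).
- optics.grab_frame(name): name is "scene" or "side" or "wrist"; returns a dict with "color" (480x640x3 uint8, red, green, blue), "range_z" (480x640 float32, m along the optical axis (not along the pixel's ray), 0 where there is no reading), "fx", "fy", "cx", "cy" (pixels), "eye" and "rotation" of the camera in the world; the wrist camera has in their place "hand_eye" (4x4, takes a point from camera to tool coordinates, whose origin is the TCP and whose axes are the flange's). Camera axes: x right, y up, looking along -z (the intrinsics and any distortion apply to the point x, -y, -z); pixel columns grow to the right and rows downward; lengths in m; the calibration is good to about 2 mm. A picture is of the moment at which its call begins: read the wrist's pose just before it.
- finish_job(): hands the job in; it is judged then, once.
The state is a dict: "time_s": time; "q": joint angles; "qd": joint speeds; "joint_torque": joint torques, N m; "position": TCP position; "orientation": TCP orientation; "contact_force": force on the tool from outside, world axes, zero at the start; "moment": the same for the moment, N m; "width": finger opening in m; "gripper_force": force on a finger pad.
Only numpy, scipy, OpenCV 4.12 (cv2) and the standard library are available. Lean on these libraries where they do the work, as an engineer would, in place of code of your own. Each camera call takes 0.05 s, during which the arm holds its last target. There are 200 camera calls.

## Working session

There is one attempt and no reset: what is moved stays moved. The work goes in short steps, Python scripts to look and compute and a tool call to move; the robot and the scene stay as the last step left them, time stands still between calls to the robot, and variables do not carry over. Pictures are saved under pics/ and viewed, at most 10 in all, crops included, and the job is handed in when it is done.

Besides the shell and the picture viewer there is one more tool, called after ">>>" by a JSON object that holds its "api" and its "payload", one argument or row to a line. jog_arm: Moves the arm, as the interface text tells. Its arguments: {"type":"object","properties":{"travel":{"type":"array"},"spin":{"type":"array"},"jaw":{"type":"array"},"newtons":{"type":"number"}},"required":["travel","spin","jaw"]}

```bash
mkdir -p pics
cat > h.py <<'E'
import numpy as np, cv2
from scipy.spatial.transform import Rotation as R
from plant import monitor, optics, finish_job
def cloud(f, T=None):
    z=f["range_z"]; v,u=np.mgrid[0:480,0:640]
    p=np.stack([(u-f["cx"])/f["fx"]*z, -(v-f["cy"])/f["fy"]*z, -z],-1)
    if T is None: w=p@np.array(f["rotation"]).T+np.array(f["eye"]) if np.shape(f["rotation"])==(3,3) else R.from_rotvec(f["rotation"]).apply(p.reshape(-1,3)).reshape(p.shape)+f["eye"]
    else: w=p@T[:3,:3].T+T[:3,3]
    w[z<=0]=np.nan
    return w
def wrist():
    s=monitor.get_state(); f=optics.grab_frame("wrist"); T=np.eye(4)
    T[:3,:3]=R.from_rotvec(s["orientation"]).as_matrix(); T[:3,3]=s["position"]
    return f, cloud(f,T@np.array(f["hand_eye"]))
def save(f,n): cv2.imwrite("pics/"+n+".png",cv2.cvtColor(f["color"],cv2.COLOR_RGB2BGR))
E
python3 - <<'E'
from h import *
print(monitor.get_state())
for n in("scene","side"):
    f=optics.grab_frame(n); save(f,n); w=cloud(f); np.savez(n,w=w,c=f["color"])
    print(n,f["eye"],f["rotation"],f["fx"],(f["range_z"]>0).mean(),[k for k in f])
E
```

```text
{'time_s': 0.0, 'q': array([-1.37968938,  0.60013565, -0.00253896,  1.60011252,  0.00180742,
        0.94289   , -0.07982099]), 'qd': array([ 0.00071654,  0.00025588,  0.00126353,  0.00054542, -0.00104551,
        0.00115038,  0.00089684]), 'joint_torque': array([-1.43217871e-04, -7.65080380e+01,  1.49733916e+00, -2.52350700e+01,
       -5.23906213e-02,  1.72066013e-02,  1.37163365e-04]), 'position': array([0.19174231, 0.69868905, 0.21775863]), 'orientation': array([-4.19346893e-01, -3.11342144e+00,  2.42285886e-03]), 'contact_force': array([-0.82687621,  0.09193137, -0.57556482]), 'moment': array([ 0.03662586, -0.02758691,  0.00502124]), 'gripper_force': 0.0, 'width': 0.09305766014179485}
scene [1.18071769 0.29114166 0.78258906] [0.50537815 0.79218341 1.85460199] 461.2526724615187 0.995849609375 ['color', 'range_z', 'fx', 'fy', 'cx', 'cy', 'eye', 'rotation']
side [ 0.44235062 -0.82862434  1.04204049] [ 0.72607099 -0.025746   -0.11530248] 486.38992290372477 0.9958658854166667 ['color', 'range_z', 'fx', 'fy', 'cx', 'cy', 'eye', 'rotation']
```

View pics/scene.png

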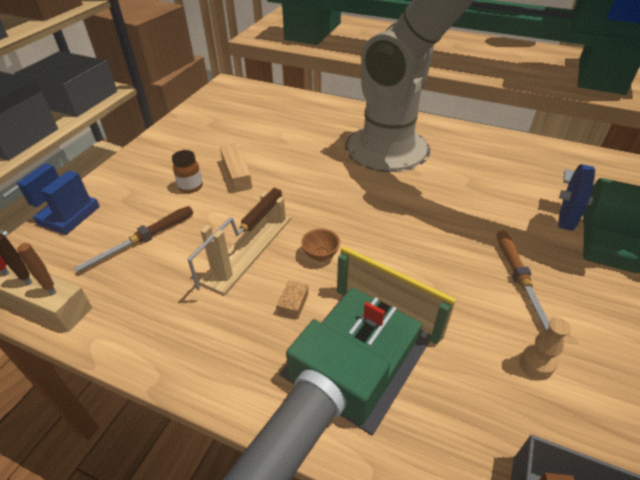

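View pics/side.png

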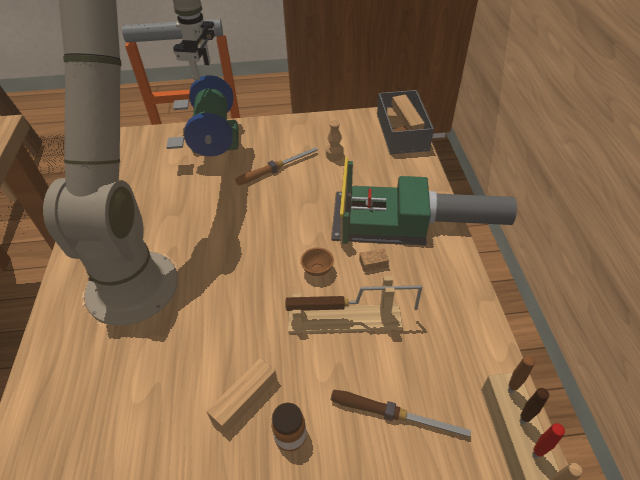

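The scene view shows the yellow guard edge from (345,252) to (452,300), the red tab at (374,313), and the hook handle at (262,207) on its rest. In the side view the tab is at (369,197), the handle spans (287–347,303), and the level rod runs (362–420,288).

Run:
```python
from h import *
def pca(p):
    m=p.mean(0); u,s,v=np.linalg.svd(p-m); d=v[0]; d=d*np.sign(d[0] if abs(d[0])>abs(d[1]) else d[1]); t=(p-m)@d
    return m.round(4),d.round(3),(m+d*t.min()).round(4),(m+d*t.max()).round(4),len(p)
for n,yb,rb,hb in(("scene",(330,240,470,320),(355,295,395,335),(235,185,290,235)),("side",(335,150,360,245),(360,180,380,215),(280,292,352,315))):
    d=np.load(n+".npz"); w,c=d["w"],d["c"]; H=cv2.cvtColor(c,cv2.COLOR_RGB2HSV).astype(int)
    def sel(m,b):
        k=np.zeros(m.shape,bool); k[b[1]:b[3],b[0]:b[2]]=1; k&=m; k&=np.isfinite(w[...,0]); return w[k]
    y=sel((H[...,0]>20)&(H[...,0]<35)&(H[...,1]>180)&(H[...,2]>120),yb); y=y[(y[:,2]>.115)&(y[:,2]<.145)]; print(n,"yellow",*pca(y))
    r=sel(((H[...,0]<6)|(H[...,0]>174))&(H[...,1]>170)&(H[...,2]>80),rb); r=r[r[:,2]>.06]; print("red",*pca(r),"top",r[r[:,2]>.09].mean(0) if (r[:,2]>.09).any() else 0)
    h=sel((H[...,2]<130)&(w[...,2]>.05)&(w[...,2]<.11),hb); print("handle",*pca(h),h.min(0),h.max(0))
    t=h[h[:,2]>.082]; print("handle top",*pca(t))
    # all high things in rest region
    g=(w[...,2]>.115)&(w[...,2]<.16)&(w[...,1]<.03)&(w[...,1]>-.3)&(w[...,0]>.45)&(w[...,0]<.95)
    p=w[g]; print("high",*pca(p))
    rod=w[g&(H[...,1]<70)]; print("rod",*pca(rod))
    gr=w[(H[...,0]>60)&(H[...,0]<95)&(H[...,1]>80)&(w[...,2]>.09)&(w[...,2]<.112)&(w[...,0]>.6)&(w[...,1]<.6)]; 
    print("casing top",gr.mean(0),cv2.minAreaRect(gr[:,:2].astype(np.float32)))
```

```text
scene yellow [0.5988 0.1874 0.1279] [ 0.198  0.98  -0.001] [0.5793 0.0906 0.128 ] [0.6198 0.2909 0.1278] 26
red [0.6696 0.1767 0.0872] [0.007 0.349 0.937] [0.6695 0.1672 0.0614] [0.6698 0.1835 0.1053] 266 top [0.66915252 0.17747181 0.09765129]
handle [ 0.4852 -0.157   0.0812] [ 0.992 -0.119  0.031] [ 0.4101 -0.148   0.0788] [ 0.5823 -0.1686  0.0842] 707 [ 0.41048822 -0.1855118   0.05003227] [ 0.5821049  -0.13085689  0.10282535]
handle top [ 0.486  -0.1606  0.0877] [ 0.996 -0.092 -0.002] [ 0.4117 -0.1538  0.0878] [ 0.582  -0.1695  0.0875] 432
high [ 0.6545 -0.1763  0.1328] [ 0.994 -0.11  -0.023] [ 0.5802 -0.1681  0.1345] [ 0.7242 -0.184   0.1312] 581
rod [ 0.6608 -0.1786  0.132 ] [ 0.995 -0.097 -0.001] [ 0.5849 -0.1712  0.1321] [ 0.7238 -0.1848  0.1319] 214
casing top [0.79292661 0.15908742 0.10262196] ((0.7896217107772827, 0.15429656207561493), (0.15496447682380676, 0.08421654999256134), 78.28253936767578)<stdin>:3: RuntimeWarning: Mean of empty slice.
  ret = um.true_divide(
Traceback (most recent call last):
ValueError: zero-size array to reduction operation minimum which has no identity
```

>>> {"api": "jog_arm", "payload": {
  "travel": [
    [0,0,0],
    [-3.27,-4.14,0],
    [-3.27,-4.14,0],
    [-3.27,-4.14,0],
    [-3.27,-4.14,0],
    [-3.27,-4.14,0],
    [-3.27,-4.14,0],
    [-3.27,-4.14,0],
    [-3.27,-4.14,0],
    [-3.27,-4.14,0]
  ],
  "spin": [-9.9,0,0,0,0,0,0,0,0,0],
  "jaw": [1,1,1,1,1,1,1,1,1,1]
}}

```text
time_s: 1.35
position: [0.4501, 0.2987, 0.2185]
orientation: [-0.149, -3.138, 0.0]
contact_force: [1.5, -0.6, -0.7]
width: 0.093
gripper_force: 0.0
```

>>> {"api": "jog_arm", "payload": {
  "travel": [
    [-1.0,-4.8,0],
    [-1.0,-4.8,0],
    [-1.0,-4.8,0],
    [-1.0,-4.8,0],
    [-1.0,-4.8,0],
    [-1.0,-4.8,0],
    [-1.0,-4.8,0],
    [-1.0,-4.8,0],
    [-0.8,-4.1,0],
    [-0.8,-3,0]
  ],
  "spin": [0,0,0,0,0,0,0,0,0,0],
  "jaw": [1,1,1,1,1,1,1,1,1,1]
}}

```text
time_s: 2.6
position: [0.5015, -0.1638, 0.2185]
orientation: [-0.152, -3.138, 0.0]
contact_force: [0.4, -0.1, 0.2]
width: 0.0927
gripper_force: 0.0
```

Run:
```python
from h import *
f,w=wrist(); save(f,"w1"); c=f["color"]; H=cv2.cvtColor(c,cv2.COLOR_RGB2HSV).astype(int)
np.savez("w1",w=w,c=c)
s=monitor.get_state(); print(s["position"],s["orientation"])
k=(H[...,2]<130)&(w[...,2]>.084)&(w[...,2]<.094)&(abs(w[...,1]+.163)<.05)&(w[...,0]<.6)
p=w[k]; print(len(p),p.mean(0) if len(p) else 0, cv2.minAreaRect(p[:,:2].astype(np.float32)) if len(p) else 0)
if len(p): print(np.polyfit(p[:,0],p[:,1],1),np.percentile(p,[1,50,99],axis=0))
```

```text
[ 0.50204687 -0.16764851  0.21859252] [ 0.15661299  3.1371444  -0.00364012]
5285 [ 0.47291038 -0.16459936  0.08739636] ((0.49285459518432617, -0.16649091243743896), (0.023976802825927734, 0.1718156933784485), 84.61383819580078)
[-0.09299566 -0.12062074] [[ 0.40840188 -0.180432    0.08465516]
 [ 0.47007168 -0.16465442  0.08742972]
 [ 0.57460746 -0.1487627   0.08938714]]
```

View pics/w1.png

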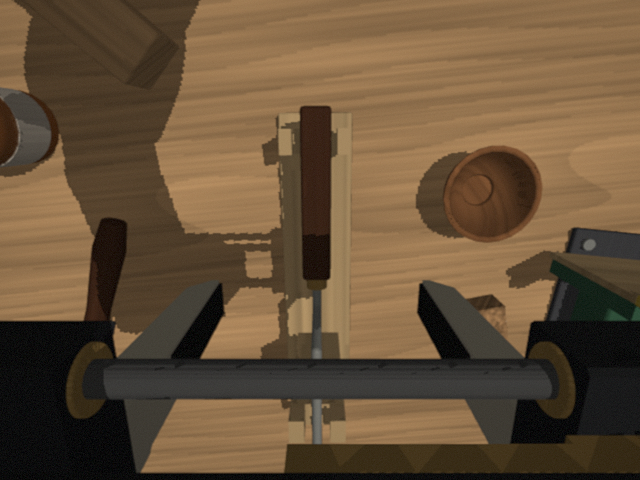

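The wrist view shows the handle from (315,107) to (315,280), centred between the fingers and in line with them, with the bowl clear at (492,193). Next I descend and grip.

>>> {"api": "jog_arm", "payload": {
  "travel": [
    [0,0,3],
    [0,0,4],
    [0,0,4],
    [0,0,3.2],
    [0,0,2],
    [0,0,0],
    [0,0,0],
    [0,0,0],
    [0,0,0],
    [0,0,0]
  ],
  "spin": [0,0,0,0,0,0,0,0,0,0],
  "jaw": [1,1,1,1,1,1,-1,-1,-1,-1],
  "newtons": 55
}}

```text
time_s: 3.9
position: [0.5021, -0.1618, 0.0571]
orientation: [0.149, 3.137, -0.0]
contact_force: [0.7, -0.8, 0.3]
width: 0.0577
gripper_force: 0.0
```

>>> {"api": "jog_arm", "payload": {
  "travel": [
    [0,0,0],
    [0,0,0],
    [0,0,0],
    [0,0,0],
    [0,0,0],
    [0,0,0],
    [0,0,0],
    [0,0,0],
    [0,0,0],
    [0,0,0]
  ],
  "spin": [0,0,0,0,0,0,0,0,0,0],
  "jaw": [-1,-1,-1,-1,-1,-1,-1,-1,-1,-1]
}}

```text
time_s: 5.15
position: [0.502, -0.1621, 0.0567]
orientation: [0.15, 3.138, -0.001]
contact_force: [-0.6, -5.2, -1.1]
width: 0.0238
gripper_force: 55.0
```

>>> {"api": "jog_arm", "payload": {
  "travel": [
    [0,0,-1],
    [0,0,-2],
    [0,0,-3],
    [0,0,-3],
    [0,0,-3],
    [0,0,-1.5],
    [0,0,0],
    [0,0,0],
    [0,0,0],
    [0,0,0]
  ],
  "spin": [0,0,0,0,0,0,0,0,0,0],
  "jaw": [-1,-1,-1,-1,-1,-1,-1,-1,-1,-1]
}}

```text
time_s: 6.4
position: [0.5016, -0.1617, 0.1909]
orientation: [-0.149, -3.137, -0.0]
contact_force: [0.5, -0.3, -2.0]
width: 0.0238
gripper_force: 55.0
```

>>> {"api": "jog_arm", "payload": {
  "travel": [
    [0,0,0],
    [0.5,2,0],
    [1,4,0],
    [1.2,4.5,0],
    [1.3,4.9,0],
    [1.3,4.9,0],
    [1.3,4.9,0],
    [1.3,4.6,0],
    [1.2,4.1,0],
    [0.77,2.87,0]
  ],
  "spin": [6.1,0,0,0,0,0,0,0,0,0],
  "jaw": [-1,-1,-1,-1,-1,-1,-1,-1,-1,-1]
}}

```text
time_s: 7.65
position: [0.4782, 0.2205, 0.1913]
orientation: [-0.313, -3.126, -0.0]
contact_force: [1.1, -0.5, -2.6]
width: 0.0236
gripper_force: 55.0
```

Run:
```python
from h import *
s=monitor.get_state(); print(s["position"],s["orientation"],s["contact_force"])
for n in("scene","side"):
    f=optics.grab_frame(n); save(f,n+"2"); w=cloud(f); np.savez(n+"2",w=w,c=f["color"])
    H=cv2.cvtColor(f["color"],cv2.COLOR_RGB2HSV).astype(int); z=w[...,2]
    rod=(H[...,1]<90)&(z>.15)&(w[...,0]>.56)&(w[...,0]<.8)&(w[...,1]<.4)&(w[...,1]>.05)&(z<.3)
    p=w[rod]; print(n,len(p))
    a=p[p[:,2]>.25]; print("level",len(a),a.mean(0),np.polyfit(a[:,0],a[:,1],1),np.polyfit(a[:,0],a[:,2],1)); print(a.max(0))
    l=p[p[:,2]<.24]; print("leg",len(l),l.mean(0) if len(l) else 0,l.min(0) if len(l) else 0)
    y=w[(H[...,0]>20)&(H[...,0]<35)&(H[...,1]>180)&(H[...,2]>120)&(z>.12)&(z<.14)&(w[...,0]>.5)&(w[...,0]<.7)]; 
    if len(y)>5: print("yellow",len(y),np.polyfit(y[:,1],y[:,0],1),y.min(0),y.max(0))
    r=w[((H[...,0]<6)|(H[...,0]>174))&(H[...,1]>170)&(H[...,2]>60)&(z>.06)&(z<.11)&(w[...,0]>.6)&(w[...,0]<.75)&(w[...,1]>.1)&(w[...,1]<.25)]
    if len(r): print("red",len(r),r.mean(0),r.min(0),r.max(0))
```

```text
[0.47821359 0.22054946 0.19127464] [-3.12858230e-01 -3.12554827e+00 -1.84496853e-04] [ 1.14979411 -0.49191271 -2.60786623]
scene 512
level 357 [0.6362301  0.19214703 0.26693863] [-0.20029023  0.31957771] [-0.01166708  0.27436158]
[0.69826898 0.21012565 0.27166841]
leg 127 [0.69306551 0.18107176 0.20912019] [0.56023327 0.1762254  0.17630299]
yellow 13 [0.21011142 0.5589465 ] [0.58035305 0.10552875 0.12552805] [0.62138081 0.29458818 0.1296672 ]
red 269 [0.66966086 0.17694266 0.08691031] [0.66314867 0.15685652 0.06285099] [0.67477383 0.19544176 0.10321991]
side 236
level 174 [0.63216615 0.19021334 0.26665123] [-0.19797576  0.31536691] [-0.01620535  0.27689571]
[0.69573084 0.20931281 0.27385323]
leg 53 [0.69246426 0.17832477 0.20796466] [0.6887275  0.17295507 0.1771216 ]
red 30 [0.66492104 0.16256387 0.09324219] [0.66122712 0.14980845 0.06378185] [0.67060943 0.18607503 0.10641169]
```

View pics/scene2.png

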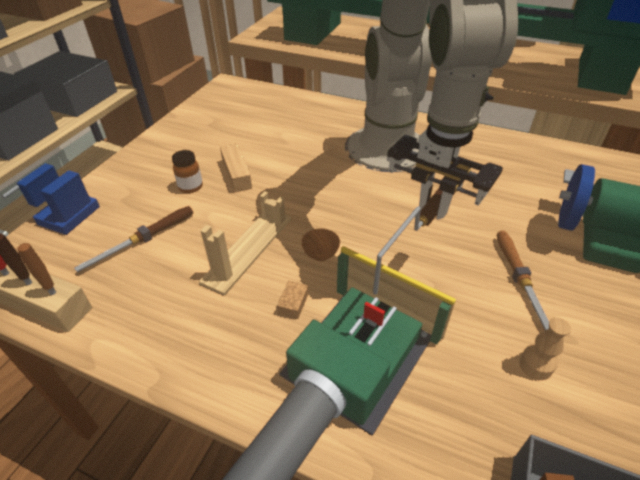

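The scene view shows the leg behind the guard at about (378,262), beyond the tab at (374,313), with the hook level. By numbers it is 26 mm beyond the tab centre and 4 mm to the side, so I lower it here.

>>> {"api": "jog_arm", "payload": {
  "travel": [
    [0,0,1],
    [0,0,2],
    [0,0,2],
    [0,0,2],
    [0,0,1.6],
    [0,0,1],
    [0,0,0],
    [0,0,0],
    [0,0,0],
    [0,0,0]
  ],
  "spin": [0,0,0,0,0,0,0,0,0,0],
  "jaw": [-1,-1,-1,-1,-1,-1,-1,-1,-1,-1]
}}

```text
time_s: 9.0
position: [0.479, 0.2185, 0.0961]
orientation: [0.316, 3.125, 0.001]
contact_force: [0.4, 0.2, -2.6]
width: 0.0237
gripper_force: 55.0
```

Run:
```python
from h import *
for i in range(3):
    s=monitor.get_state(); print(s["position"],s["contact_force"],s["moment"])
    f=optics.grab_frame("scene")
save(f,"scene3"); cv2.imwrite("pics/crop3.png",cv2.resize(cv2.cvtColor(f["color"],cv2.COLOR_RGB2BGR)[180:360,280:500],None,fx=3,fy=3))
```

```text
[0.47895606 0.21845834 0.09607721] [ 0.37058385  0.1779035  -2.63962373] [-0.00227211 -0.01875816 -0.04282307]
[0.47892345 0.21839897 0.09601116] [-0.34318963  0.05140649 -2.08738663] [ 0.03983499  0.0592919  -0.02212935]
[0.47885215 0.21837186 0.09592209] [-0.80484234  0.25315651 -2.3840701 ] [-0.03299155  0.06838333  0.05201204]
```

View pics/crop3.png

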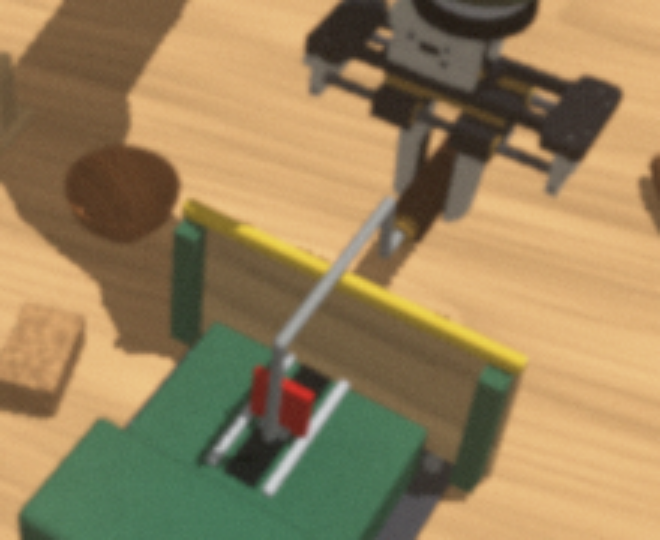

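The crop shows the leg standing behind the tab at (272,400), close to its middle, with the level rod clear above the yellow edge. Next is a slow pull.

>>> {"api": "jog_arm", "payload": {
  "travel": [
    [0.12,0,0],
    [0.12,0,0],
    [0.12,0,0],
    [0.12,0,0],
    [0.12,0,0],
    [0.12,0,0],
    [0.12,0,0],
    [0.12,0,0],
    [0.12,0,0],
    [0.12,0,0]
  ],
  "spin": [0,0,0,0,0,0,0,0,0,0],
  "jaw": [-1,-1,-1,-1,-1,-1,-1,-1,-1,-1]
}}

```text
time_s: 10.4
position: [0.4669, 0.2207, 0.0956]
orientation: [0.316, 3.126, 0.0]
contact_force: [0.2, -0.7, -1.7]
width: 0.0233
gripper_force: 55.0
```

>>> {"api": "jog_arm", "payload": {
  "travel": [
    [0.1,0,0],
    [0.1,0,0],
    [0.1,0,0],
    [0.1,0,0],
    [0.1,0,0],
    [0.1,0,0],
    [0.1,0,0],
    [0.1,0,0],
    [0.1,0,0],
    [0.1,0,0]
  ],
  "spin": [0,0,0,0,0,0,0,0,0,0],
  "jaw": [-1,-1,-1,-1,-1,-1,-1,-1,-1,-1]
}}

```text
time_s: 11.65
position: [0.4579, 0.2227, 0.0958]
orientation: [0.316, 3.124, 0.001]
contact_force: [4.4, -0.9, -2.9]
width: 0.0236
gripper_force: 55.0
```

>>> {"api": "jog_arm", "payload": {
  "travel": [
    [0.1,0,0],
    [0.1,0,0],
    [0.1,0,0],
    [0.1,0,0],
    [0.1,0,0],
    [0.1,0,0],
    [0.1,0,0],
    [0.1,0,0],
    [0.1,0,0],
    [0.1,0,0]
  ],
  "spin": [0,0,0,0,0,0,0,0,0,0],
  "jaw": [-1,-1,-1,-1,-1,-1,-1,-1,-1,-1]
}}

```text
time_s: 12.9
position: [0.4474, 0.2247, 0.0956]
orientation: [0.316, 3.126, -0.0]
contact_force: [5.1, -1.3, -3.1]
width: 0.0232
gripper_force: 55.0
```

>>> {"api": "jog_arm", "payload": {
  "travel": [
    [0.1,0,0],
    [0.1,0,0],
    [0.1,0,0],
    [0.1,0,0],
    [0.1,0,0],
    [0,0,0],
    [0,0,0],
    [0,0,0],
    [0,0,0],
    [0,0,0]
  ],
  "spin": [0,0,0,0,0,0,0,0,0,0],
  "jaw": [-1,-1,-1,-1,-1,-1,-1,-1,-1,-1]
}}

```text
time_s: 14.15
position: [0.4423, 0.2257, 0.0956]
orientation: [-0.316, -3.125, 0.0]
contact_force: [2.8, -1.3, -1.4]
width: 0.0236
gripper_force: 55.0
```

Run:
```python
from h import *
s=monitor.get_state(); print(s["position"],s["contact_force"])
f=optics.grab_frame("scene"); w=cloud(f); z=w[...,2]
H=cv2.cvtColor(f["color"],cv2.COLOR_RGB2HSV).astype(int)
r=w[((H[...,0]<6)|(H[...,0]>174))&(H[...,1]>170)&(H[...,2]>60)&(z>.06)&(z<.11)&(w[...,0]>.6)&(w[...,0]<.75)&(w[...,1]>.1)&(w[...,1]<.25)]
print("red",len(r),r.mean(0),np.median((r-[.6697,.177,0])@[.98,-.199,0]))
s=monitor.get_state(); print(s["position"],s["contact_force"])
```

```text
[0.4423213  0.22566011 0.09560726] [ 2.77506052 -1.30763667 -1.43378528]
red 175 [0.65150848 0.17858936 0.08608131] -0.017941304009350716
[0.44229821 0.22566971 0.09559654] [ 2.17878673 -0.15445271 -2.08037491]
```

>>> {"api": "jog_arm", "payload": {
  "travel": [
    [0.05,0,0],
    [0.05,0,0],
    [0.05,0,0],
    [0.05,0,0],
    [0.05,0,0],
    [0.05,0,0],
    [0.05,0,0],
    [0.05,0,0],
    [0,0,0],
    [0,0,0]
  ],
  "spin": [0,0,0,0,0,0,0,0,0,0],
  "jaw": [-1,-1,-1,-1,-1,-1,-1,-1,-1,-1]
}}

```text
time_s: 15.45
position: [0.4385, 0.2265, 0.0956]
orientation: [-0.316, -3.126, 0.0]
contact_force: [2.6, -1.9, -2.6]
width: 0.0239
gripper_force: 55.0
```

>>> {"api": "jog_arm", "payload": {
  "travel": [
    [0.02,0,0],
    [0.02,0,0],
    [0.02,0,0],
    [0.02,0,0],
    [0.02,0,0],
    [0.02,0,0],
    [0,0,0],
    [0,0,0],
    [0,0,0],
    [0,0,0]
  ],
  "spin": [0,0,0,0,0,0,0,0,0,0],
  "jaw": [-1,-1,-1,-1,-1,-1,-1,-1,-1,-1]
}}

```text
time_s: 16.7
position: [0.4374, 0.2267, 0.0956]
orientation: [-0.316, -3.126, 0.0]
contact_force: [4.0, -1.2, -2.1]
width: 0.0239
gripper_force: 55.0
```

>>> {"api": "jog_arm", "payload": {
  "travel": [
    [0.02,0,0],
    [0.02,0,0],
    [0.02,0,0],
    [0.02,0,0],
    [0.02,0,0],
    [0.02,0,0],
    [0,0,0],
    [0,0,0],
    [0,0,0],
    [0,0,0]
  ],
  "spin": [0,0,0,0,0,0,0,0,0,0],
  "jaw": [-1,-1,-1,-1,-1,-1,-1,-1,-1,-1]
}}

```text
time_s: 17.95
position: [0.4362, 0.227, 0.0956]
orientation: [-0.316, -3.126, 0.0]
contact_force: [3.8, -1.0, -2.7]
width: 0.0238
gripper_force: 55.0
```

>>> {"api": "jog_arm", "payload": {
  "travel": [
    [0.02,0,0],
    [0.02,0,0],
    [0.02,0,0],
    [0.02,0,0],
    [0.02,0,0],
    [0.02,0,0],
    [0.02,0,0],
    [0,0,0],
    [0,0,0],
    [0,0,0]
  ],
  "spin": [0,0,0,0,0,0,0,0,0,0],
  "jaw": [-1,-1,-1,-1,-1,-1,-1,-1,-1,-1]
}}

```text
time_s: 19.2
position: [0.4348, 0.2272, 0.0956]
orientation: [-0.316, -3.126, 0.0]
contact_force: [2.7, -1.1, -2.3]
width: 0.024
gripper_force: 55.0
```

>>> {"api": "jog_arm", "payload": {
  "travel": [
    [0.02,0,0],
    [0.02,0,0],
    [0.02,0,0],
    [0.02,0,0],
    [0.02,0,0],
    [0.02,0,0],
    [0.02,0,0],
    [0,0,0],
    [0,0,0],
    [0,0,0]
  ],
  "spin": [0,0,0,0,0,0,0,0,0,0],
  "jaw": [-1,-1,-1,-1,-1,-1,-1,-1,-1,-1]
}}

```text
time_s: 20.45
position: [0.4335, 0.2275, 0.0956]
orientation: [-0.316, -3.126, 0.0]
contact_force: [3.7, -1.0, -2.5]
width: 0.0234
gripper_force: 55.0
```

>>> {"api": "jog_arm", "payload": {
  "travel": [
    [0.02,0,0],
    [0.02,0,0],
    [0.02,0,0],
    [0.02,0,0],
    [0.02,0,0],
    [0.02,0,0],
    [0.02,0,0],
    [0,0,0],
    [0,0,0],
    [0,0,0]
  ],
  "spin": [0,0,0,0,0,0,0,0,0,0],
  "jaw": [-1,-1,-1,-1,-1,-1,-1,-1,-1,-1]
}}

```text
time_s: 21.7
position: [0.4333, 0.2278, 0.0958]
orientation: [0.317, 3.124, 0.001]
contact_force: [7.9, -2.4, -3.0]
width: 0.0235
gripper_force: 55.0
```

The force has risen to 8 N and the tool lags its command, so this is the stop. I tighten gently.

>>> {"api": "jog_arm", "payload": {
  "travel": [
    [0.02,0,0],
    [0.02,0,0],
    [0,0,0],
    [0,0,0],
    [0,0,0],
    [0,0,0],
    [0,0,0],
    [0,0,0],
    [0,0,0],
    [0,0,0]
  ],
  "spin": [0,0,0,0,0,0,0,0,0,0],
  "jaw": [-1,-1,-1,-1,-1,-1,-1,-1,-1,-1]
}}

```text
time_s: 22.95
position: [0.4333, 0.2279, 0.0958]
orientation: [0.317, 3.123, 0.001]
contact_force: [9.1, -2.1, -4.6]
width: 0.0237
gripper_force: 55.0
```

>>> {"api": "jog_arm", "payload": {
  "travel": [
    [0.02,0,0],
    [0.02,0,0],
    [0.02,0,0],
    [0,0,0],
    [0,0,0],
    [0,0,0],
    [0,0,0],
    [0,0,0],
    [0,0,0],
    [0,0,0]
  ],
  "spin": [0,0,0,0,0,0,0,0,0,0],
  "jaw": [-1,-1,-1,-1,-1,-1,-1,-1,-1,-1]
}}

```text
time_s: 24.2
position: [0.4332, 0.228, 0.0959]
orientation: [0.318, 3.122, 0.002]
contact_force: [10.4, -2.6, -5.8]
width: 0.0235
gripper_force: 55.0
```

>>> {"api": "jog_arm", "payload": {
  "travel": [
    [0.02,0,0],
    [0.02,0,0],
    [0,0,0],
    [0,0,0],
    [0,0,0],
    [0,0,0],
    [0,0,0],
    [0,0,0],
    [0,0,0],
    [0,0,0]
  ],
  "spin": [0,0,0,0,0,0,0,0,0,0],
  "jaw": [-1,-1,-1,-1,-1,-1,-1,-1,-1,-1]
}}

```text
time_s: 25.45
position: [0.4332, 0.2282, 0.0959]
orientation: [0.318, 3.122, 0.002]
contact_force: [11.4, -1.3, -4.8]
width: 0.0232
gripper_force: 55.0
```

>>> {"api": "jog_arm", "payload": {
  "travel": [
    [0,0,0],
    [0,0,0],
    [0,0,0],
    [0,0,0],
    [0,0,0],
    [0,0,0],
    [0,0,0],
    [0,0,0],
    [0,0,0],
    [0,0,0]
  ],
  "spin": [0,0,0,0,0,0,0,0,0,0],
  "jaw": [-1,-1,-1,-1,-1,-1,-1,-1,-1,-1]
}}

```text
time_s: 26.7
position: [0.4332, 0.2281, 0.0959]
orientation: [0.318, 3.122, 0.002]
contact_force: [12.2, -2.0, -5.3]
width: 0.0236
gripper_force: 55.0
```

Run:
```python
from h import *
s=monitor.get_state(); print(s["position"],s["contact_force"],s["time_s"])
f=optics.grab_frame("scene"); w=cloud(f); z=w[...,2]
H=cv2.cvtColor(f["color"],cv2.COLOR_RGB2HSV).astype(int)
r=w[((H[...,0]<6)|(H[...,0]>174))&(H[...,1]>170)&(H[...,2]>60)&(z>.06)&(z<.11)&(w[...,0]>.58)&(w[...,0]<.75)&(w[...,1]>.1)&(w[...,1]<.25)]
print("red",len(r),np.median((r-[.6697,.177,0])@[.98,-.199,0]))
a=w[(H[...,1]<90)&(z>.155)&(z<.19)&(w[...,0]>.52)&(w[...,0]<.7)&(w[...,1]<.4)&(w[...,1]>.05)]
print("level",len(a),a.mean(0),np.polyfit(a[:,0],a[:,1],1),np.polyfit(a[:,0],a[:,2],1))
```

```text
[0.43318341 0.2281375  0.09590931] [12.2105873  -2.01694381 -5.26809694] 26.7
red 177 -0.027000602433639297
level 274 [0.59605895 0.19787626 0.1716363 ] [-0.20414733  0.31956011] [-0.03591221  0.19304209]
```

>>> {"api": "jog_arm", "payload": {
  "travel": [
    [-0.05,0,0],
    [-0.1,0,0],
    [-0.2,0,0],
    [-0.4,0,0],
    [-0.5,0,0],
    [-0.4,0,0],
    [-0.1,0,0],
    [0,0,0],
    [0,0,-0.5],
    [0,0,-1]
  ],
  "spin": [0,0,0,0,0,0,0,0,0,0],
  "jaw": [-1,-1,-1,-1,-1,-1,-1,-1,-1,-1]
}}

```text
time_s: 28.0
position: [0.4476, 0.2245, 0.1109]
orientation: [-0.316, -3.125, 0.001]
contact_force: [-0.7, 0.1, -1.6]
width: 0.0238
gripper_force: 55.0
```

>>> {"api": "jog_arm", "payload": {
  "travel": [
    [0,0,-1.5],
    [0,0,-2],
    [0,0,-2],
    [0,0,-2],
    [0,0,-1.2],
    [0,0,-0.5],
    [0,0,0],
    [0,0,0],
    [0,0,0],
    [0,0,0]
  ],
  "spin": [0,0,0,0,0,0,0,0,0,0],
  "jaw": [-1,-1,-1,-1,-1,-1,-1,-1,-1,-1]
}}

```text
time_s: 29.25
position: [0.4478, 0.2245, 0.2023]
orientation: [-0.316, -3.125, 0.001]
contact_force: [-0.0, 0.2, -1.7]
width: 0.0234
gripper_force: 55.0
```

Run:
```python
from h import *
s=monitor.get_state(); print(s["position"],s["orientation"],s["contact_force"])
f=optics.grab_frame("scene"); w=cloud(f); z=w[...,2]
H=cv2.cvtColor(f["color"],cv2.COLOR_RGB2HSV).astype(int)
a=w[(H[...,1]<90)&(z>.25)&(z<.29)&(w[...,0]>.54)&(w[...,0]<.8)&(w[...,1]<.4)&(w[...,1]>.05)]
print("level",len(a),a.mean(0),np.polyfit(a[:,0],a[:,1],1),np.polyfit(a[:,0],a[:,2],1),a.max(0))
```

```text
[0.44778896 0.22448886 0.20226198] [-3.15967196e-01 -3.12513571e+00  7.63512646e-04] [-0.02119481  0.20821511 -1.74500736]
level 332 [0.61712963 0.19354292 0.27648551] [-0.2002296   0.31711054] [-0.07941359  0.32549399] [0.66926632 0.21140177 0.28209915]
```

Run:
```python
from h import *
for n in("scene","side"):
    f=optics.grab_frame(n); w=cloud(f); z=w[...,2]
    H=cv2.cvtColor(f["color"],cv2.COLOR_RGB2HSV).astype(int)
    m=(H[...,1]<90)&(w[...,1]<.4)&(w[...,1]>.05)
    a=w[m&(z>.26)&(z<.29)&(w[...,0]>.56)&(w[...,0]<.645)]
    print("level",len(a),a.mean(0),np.polyfit(a[:,0],a[:,1],1),np.polyfit(a[:,0],a[:,2],1))
    l=w[m&(z>.15)&(z<.26)&(w[...,0]>.64)&(w[...,0]<.7)]
    if len(l)>5: print("leg",len(l),l.mean(0),np.polyfit(l[:,2],l[:,0],1),l.min(0))
```

```text
level 183 [0.60418056 0.19621168 0.27928132] [-0.20347689  0.31914846] [-0.00267564  0.28089788]
leg 127 [0.66595606 0.18382329 0.22440908] [0.00447661 0.66495147] [0.66293603 0.17990608 0.18755897]
level 102 [0.60284677 0.18950703 0.27853483] [-0.18598707  0.30162873] [-0.00215738  0.2798354 ]
leg 61 [0.66241352 0.17705833 0.22494361] [0.00920929 0.66034195] [0.65860839 0.17312653 0.18865245]
```

>>> {"api": "jog_arm", "payload": {
  "travel": [
    [-0.7,-2,0],
    [-1.4,-4,0],
    [-1.7,-4.8,0],
    [-1.73,-4.9,0],
    [-1.73,-4.9,0],
    [-1.73,-4.9,0],
    [-1.66,-4.7,0],
    [-1.4,-4,0],
    [-0.95,-2.6,0],
    [0,0,0]
  ],
  "spin": [0,0,0,0,0,0,0,0,0,-6.0],
  "jaw": [-1,-1,-1,-1,-1,-1,-1,-1,-1,-1]
}}

```text
time_s: 30.65
position: [0.5016, -0.1647, 0.2025]
orientation: [0.155, 3.138, -0.002]
contact_force: [0.9, 0.3, -2.9]
width: 0.0237
gripper_force: 55.0
```

>>> {"api": "jog_arm", "payload": {
  "travel": [
    [0,0,0],
    [0,0,1],
    [0,0,2],
    [0,0,2],
    [0,0,1],
    [0,0,0],
    [0,0,0],
    [0,0,0],
    [0,0,0],
    [0,0,0]
  ],
  "spin": [0,0,0,0,0,0,0,0,0,0],
  "jaw": [-1,-1,-1,-1,-1,-1,-1,-1,-1,-1]
}}

```text
time_s: 31.9
position: [0.5017, -0.162, 0.1429]
orientation: [0.152, 3.137, -0.0]
contact_force: [-0.1, 0.3, -1.3]
width: 0.0237
gripper_force: 55.0
```

Run:
```python
from h import *
s=monitor.get_state(); print(s["position"],s["orientation"],s["contact_force"])
f=optics.grab_frame("side"); w=cloud(f); z=w[...,2]
H=cv2.cvtColor(f["color"],cv2.COLOR_RGB2HSV).astype(int)
b=(w[...,0]>.58)&(w[...,0]<.8)&(w[...,1]<-.1)&(w[...,1]>-.25)
a=w[b&(H[...,1]<90)&(z>.19)&(z<.25)]; print("rod",len(a),a.mean(0),np.polyfit(a[:,0],a[:,1],1),a.max(0))
c=w[b&(H[...,1]>60)&(z>.138)&(z<.152)]; print("cheeks",len(c),c.mean(0),c.min(0),c.max(0))
save(f,"side4"); cv2.imwrite("pics/crop4.png",cv2.resize(cv2.cvtColor(f["color"],cv2.COLOR_RGB2BGR)[220:370,250:450],None,fx=4,fy=4)[:600])
```

```text
[ 0.50172209 -0.16202083  0.14290971] [ 1.52021064e-01  3.13739645e+00 -1.06269450e-04] [-0.10393343  0.28265071 -1.28572606]
rod 280 [ 0.65186011 -0.17957529  0.21711085] [-0.09113966 -0.12016498] [ 0.72359557 -0.16579528  0.2244997 ]
cheeks 120 [ 0.64783473 -0.18493427  0.14484132] [ 0.6340734  -0.20624299  0.1380525 ] [ 0.72317009 -0.15955979  0.15054829]
```

View pics/crop4.png

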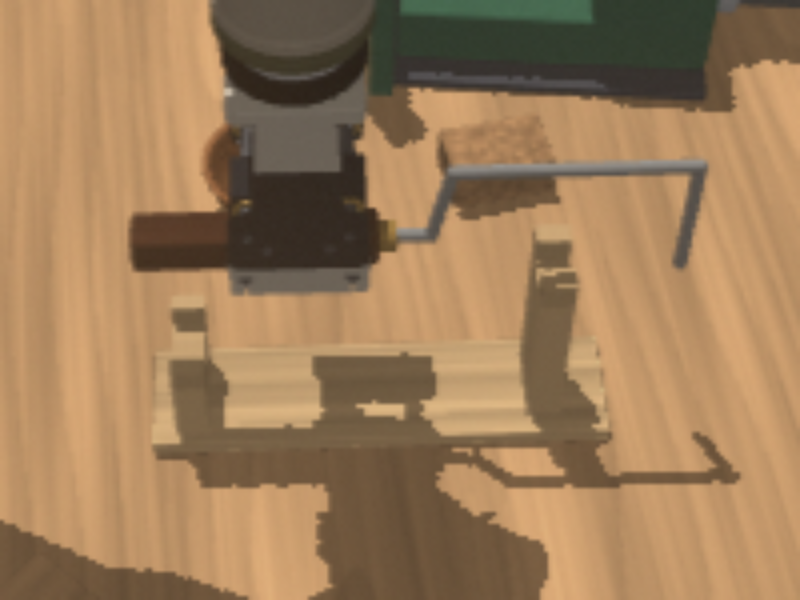

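The crop shows the level rod at (450–705,170) above the front post at (550,235), and the handle in line with the rear notch. The rod measures about 3 mm to the left (+y) of the notch centre, so I shift 3 mm and lower.

>>> {"api": "jog_arm", "payload": {
  "travel": [
    [0,-0.3,0],
    [0,0,1.5],
    [0,0,1.5],
    [0,0,1.5],
    [0,0,1.3],
    [0,0,1],
    [0,0,0.5],
    [0,0,0.3],
    [0,0,0],
    [0,0,0]
  ],
  "spin": [0,0,0,0,0,0,0,0,0,0],
  "jaw": [-1,-1,-1,-1,-1,-1,-1,-1,-1,-1]
}}

```text
time_s: 33.2
position: [0.5016, -0.165, 0.067]
orientation: [0.152, 3.137, -0.0]
contact_force: [0.0, -1.2, -2.4]
width: 0.0236
gripper_force: 55.0
```

>>> {"api": "jog_arm", "payload": {
  "travel": [
    [0,0,0.3],
    [0,0,0.3],
    [0,0,0.2],
    [0,0,0.15],
    [0,0,0.05],
    [0,0,0],
    [0,0,0],
    [0,0,0],
    [0,0,0],
    [0,0,0]
  ],
  "spin": [0,0,0,0,0,0,0,0,0,0],
  "jaw": [-1,-1,-1,-1,-1,-1,-1,-1,-1,-1]
}}

```text
time_s: 34.45
position: [0.5014, -0.165, 0.0567]
orientation: [0.152, 3.138, -0.0]
contact_force: [-0.5, -0.9, -0.8]
width: 0.0237
gripper_force: 55.0
```

>>> {"api": "jog_arm", "payload": {
  "travel": [
    [0,0,0],
    [0,0,0],
    [0,0,0],
    [0,0,0],
    [0,0,0],
    [0,0,0],
    [0,0,0],
    [0,0,0],
    [0,0,0],
    [0,0,0]
  ],
  "spin": [0,0,0,0,0,0,0,0,0,0],
  "jaw": [0,0.5,1,1,1,1,1,1,1,1]
}}

```text
time_s: 35.7
position: [0.5014, -0.165, 0.0567]
orientation: [0.152, 3.138, -0.0]
contact_force: [-0.5, 0.3, -0.2]
width: 0.0929
gripper_force: 0.0
```

>>> {"api": "jog_arm", "payload": {
  "travel": [
    [0,0,-1],
    [0,0,-2],
    [0,0,-3],
    [0,0,-4],
    [0,0,-4],
    [0,0,-3],
    [0,0,-1],
    [0,0,0],
    [0,0,0],
    [0,0,0]
  ],
  "spin": [0,0,0,0,0,0,0,0,0,0],
  "jaw": [1,1,1,1,1,1,1,1,1,1]
}}

```text
time_s: 36.95
position: [0.5009, -0.1648, 0.2356]
orientation: [-0.152, -3.136, -0.0]
contact_force: [-0.1, -0.5, 0.6]
width: 0.0929
gripper_force: 0.0
```

Run:
```python
from h import *
f,w=wrist(); H=cv2.cvtColor(f["color"],cv2.COLOR_RGB2HSV).astype(int)
k=(H[...,2]<130)&(w[...,2]>.08)&(w[...,2]<.098)&(abs(w[...,1]+.163)<.05)&(w[...,0]<.6)
p=w[k]; print(len(p),np.polyfit(p[:,0],p[:,1],1),np.polyfit(p[:,0],p[:,2],1),np.percentile(p,[1,50,99],axis=0), monitor.get_state()["position"])
for n in("scene","side"):
    f=optics.grab_frame(n); w=cloud(f); H=cv2.cvtColor(f["color"],cv2.COLOR_RGB2HSV).astype(int)
    g=w[(w[...,2]>.115)&(w[...,2]<.16)&(w[...,1]<-.1)&(w[...,1]>-.25)&(w[...,0]>.58)&(w[...,0]<.75)&(H[...,1]<70)]
    print(n,len(g),g.mean(0),np.polyfit(g[:,0],g[:,1],1),g.max(0))
save(f,"side5")
```

```text
4952 [-0.08782607 -0.12069609] [-0.00448553  0.08940644] [[ 0.4083389  -0.17805953  0.08182358]
 [ 0.47399995 -0.16274887  0.08742152]
 [ 0.5755804  -0.14693359  0.08982021]] [ 0.50095223 -0.16487957  0.23567887]
scene 214 [ 0.66179704 -0.17605697  0.13153756] [-0.092742   -0.11468058] [ 0.72326848 -0.1621822   0.14526427]
side 199 [ 0.6507765  -0.18211323  0.13238656] [-0.09613063 -0.11955367] [ 0.72263203 -0.17135709  0.13886853]
```

View pics/side5.png

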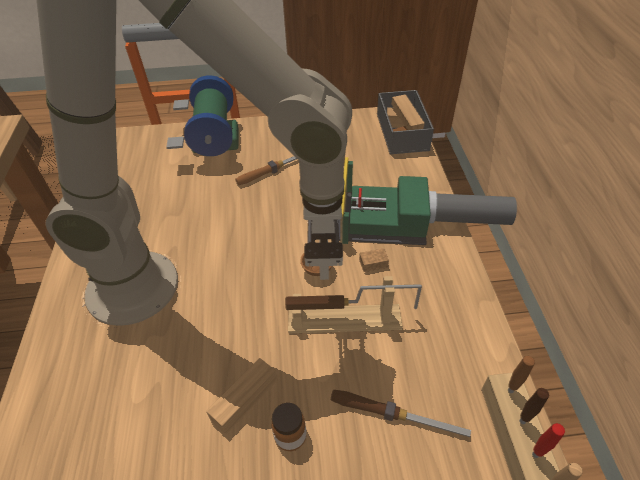

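The side view shows the hook back in both notches, with the handle at (287–347,302) and the rod at (360–420,288). The tab is drawn towards the guard at (361,198), and nothing else has moved.

```bash
python3 -c "
from plant import finish_job
print(finish_job())"
```

```text
the job is handed in; nothing more can be done
None
```

I pulled the tab about 27–30 mm to its stop, held it there at about 12 N for over a second, laid the hook back in both notches, and handed the job in at about 37 s; no verdict was shown.

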